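# Seat the turntable bearing and swing its clips over it

### The arm

A 6-joint arm with a two-finger parallel gripper is mounted at the origin on the work surface; the furniture and walls round the work are solid. World frame = base frame: x ahead of the robot, y to its left, z up, the work surface at z = 0. Lengths are in m, angles in rad, forces in N, time in s.
With the tool pointing down it reaches from about 0.3 to 1 m from the base axis. Payload 5.1 kg.
Tool frame: the origin (TCP) lies midway between the tips of the shut fingers; the grasp point (between the pads) lies 19 mm behind it; z points along the fingers, y is the line along which they close (so a half turn about z gives the same grasp; the last joint's range is limited). The gripper opens to 95 mm and grips with 3 to 60 N. Pads are 20 mm wide; open, the fingers measure 119 mm over their backs; the gripper's body (75 mm by 180 mm) begins 59 mm behind the grasp point.
Start: joints at [1.231, 0.124, 1.65, -0, 1.367, -0.083], TCP at [0.165, 0.629, 0.215] pointing down, gripper open.
Joint ranges: [-2.61, 2.61], [-1.02, 2.33], [0.03, 2.71], [-1.35, 4.49], [0.32, 2.68], [-2.91, 2.91]. Speed limits (rad/s): [2.57, 2.57, 3.14, 3.14, 3.14, 3.14].

### API

Orientations are given as a unit quaternion [x, y, z, w].
In Python, from plant import r, optics, nets gives the robot as it stands. The module is installed in compiled form; this text tells all that it offers.
- The arm moves only by the tool arm_command, never from a script. Its arguments are lists of equal length, an entry for each row: "offset": the shift along the world's x, y, z in cm, a list of three; "rot": the turn, a rotation vector about the world's x, y, z in degrees, a list of three; "grip": the closure, from -1 (fully open) to 1 (shut), so that 0 is half open. In form: {"offset": [[dx, dy, dz], ...], "rot": [[rx, ry, rz], ...], "grip": [grip, ...]}. A call has 1 to 12 rows; each row shifts and turns the commanded pose from where the row before left it; what a row does not reach is not made up. A row lasts 1/12 s, in which the tool goes at most 41.7 mm and 7.16 degrees, less where a joint would pass 70% of its speed; a pose out of reach is approached as far as the arm can. A call is refused whole if a number of a shift passes 4.17 or a number of a turn 7.16, either way. A call with a gripper value outside its range is refused whole. The fingers move at their own pace and stop on an object; the grip force is fixed at half the most. Time passes only in rows, so rows that do not move let the fingers close. It gives the time, the measured TCP pose, the force, the opening and the grip force at its end, in the units of the state.
- r.get_obs(): the state, without advancing time (a new reading comes with each control period).
- optics.read_camera(name): name is "scene" or "top"; returns a dict with "frame" (420x560x3 uint8, blue, green, red), "K" (3x3 intrinsics, pixels), "T" (4x4, takes a point from camera to world coordinates). Camera axes: x right, y down, z forward; pixel columns grow to the right and rows downward; lengths in m; the calibration is good to about 2 mm. A picture is of the moment at which its call begins. There is no depth.
- r.close_job(): hands the job in; it is judged then, once.
Trained networks look in a picture, given as the dict that the camera call returned (one of the last four; its "shot" number tells which), for a name from the list of things; names that differ only in an ending like _2 or _b are one class to them, and where a whole thing is asked for, a point or a joint stands for the part that bears it (a point fixed in the world has none). Each returns a list of dicts, best first, with "conf" (0 to 1); they miss things now and then, are a little off and sometimes report something else, mostly with a low value. They report only what shows in the picture. A call takes as long as a camera call. They do not tell look-alikes from the thing itself.
- nets.look_for(query, picture): "box" ([centre column, centre row, width, height] as shares, 0 to 1, of the picture: columns of its width, rows of its height, round what is visible of it).
The state is a dict: "clock": time; "joint_positions": joint angles; "qd": joint speeds; "joint_efforts": joint torques, N m; "tool_pos": TCP position; "tcp_rot": TCP orientation; "contact_force": force on the tool from outside, world axes, zero at the start; "ft_torque": the same for the moment, N m; "gripper_width": finger opening in m; "grasp_force": force on a finger pad.
Only numpy, scipy, OpenCV 4.12 (cv2) and the standard library are available. Lean on these libraries where they do the work, as an engineer would, in place of code of your own. Each camera call takes 0.05 s, during which the arm holds its last target. There are 200 camera calls.

### The job

The ball bearing of the bench turntable lies on the deck of its base, beside the round seat it belongs in. Without picking it up, nudge it with the fingertips across the edge of the seat until it drops in and lies flat, then push the two turn clips round by their finger posts until they reach their stops over the bearing, so that it cannot come out. Leave the other things on the bench where they are, and finish with the hand clear.

Things in the scene. Friction and masses are not known exactly. Their poses are not given: they have to be found in the camera images.
- bearing: loose steel ball bearing with black seals: a flat ring, outside 55 mm, bore 30 mm, 13 mm thick, 0.12 kg. Origin: centre of its underside, z along its axis. It starts flat on the base's deck, its centre 35 to 50 mm from the seat's centre, on the base's -x side; the way to the seat is free. It slides when pushed by its outer edge or inside the bore
- base: round grey cast turntable base, fixed to the bench; origin: centre of its underside. Foot flange 184 mm wide, 12 mm high; flat aluminium deck 156 mm wide, its face 28 mm above the bench. Mid-deck the round bearing seat: 58 mm wide, 2 mm chamfer, 11 mm deep (seated bearing 2 mm proud). A 5 mm stop pin, 11 mm high, stands beside each clip's pivot, at x +8, y +/-58 mm
- seat (a point): centre of the floor of the bearing seat, on the base's axis, 17 mm above the bench; axes as the base's. The seated bearing's origin lies here
- clip_l (a joint): turn clip: flat steel finger 13 mm wide, 4 mm thick, 28.5 mm long from its upright pivot, which is 47 mm to the base's +y from the seat's centre. Underside 4 mm above the deck; an unseated bearing blocks it. rad: 0 = open, nose to the base's +x; grows as it turns inwards, clockwise from above; 1.57 = at its stop, nose to the seat's centre. Starts -0.2 to 0.35; stays where left
- clip_r (a joint): the same turn clip mirrored: pivot 47 mm to the base's -y from the seat's centre; rad: 0 = open, nose to the base's +x; grows as it turns inwards, counter-clockwise from above; 1.57 = at its stop, nose to the seat's centre. Starts -0.2 to 0.35
- clip_l_post (a point): finger post of the +y clip: upright grooved dark steel pin, 10 mm thick, on the clip's nose 22 mm from the pivot. This point is on its axis, 45 mm above the bench; the post stands from 36 to 52 mm above the bench. About 1.4 N there turns the clip
- clip_r_post (a point): finger post of the -y clip, likewise: 10 mm thick, 22 mm from the pivot, from 36 to 52 mm above the bench
- nose_pliers: fine-nose pliers with blue handles, 52 x 150 x 10 mm, lying beside the base; a bystander, origin at the centre of the underside
- needle_file: needle file with white handle, 12 x 179 x 12 mm, lying beside the base; a bystander
- ink_bottle: small brown dropper bottle, 33 mm wide, 102 mm high, to the left; a bystander
Things that resemble listed ones, but are neither listed nor needed, are in the scene too. Several things have the shape of the bearing; the one meant has the colours described above.

How it is judged:
By the outcome, as a careful person would: the job done as asked, in the order asked, and still so for the second after the job is handed in, with the robot touching nothing.
It also fails if it takes over 72 s, if anything falls off the work surface, if the arm or the gripper's body presses on something with over 40 N, if the wrist force passes 120 N, or if a joint passes its speed limit or range.

## Working session

There is one attempt and no reset: what is moved stays moved. The work goes in short steps, Python scripts to look and compute and a tool call to move; the robot and the scene stay as the last step left them, time stands still between calls to the robot, and variables do not carry over. Pictures are saved under pics/ and viewed, at most 10 in all, crops included, and the job is handed in when it is done.

Besides the shell and the picture viewer there is one more tool, called after "Call:" in YAML: its name, and indented under it one key for each argument. arm_command: Moves the arm, as the interface text tells. Its arguments: {"type":"object","properties":{"offset":{"type":"array","items":{"type":"array","items":{"type":"number"}}},"rot":{"type":"array","items":{"type":"array","items":{"type":"number"}}},"grip":{"type":"array","items":{"type":"number"}}},"required":["offset","rot","grip"]}

```bash
mkdir -p pics; cat > h.py <<'E'
import numpy as np, cv2
from plant import r, optics, nets
def ray(p,u,v):
    d=p["T"][:3,:3]@np.linalg.inv(p["K"])@np.array([u,v,1.]); return p["T"][:3,3],d
def at(p,u,v,z):
    o,d=ray(p,u,v); return o+d*(z-o[2])/d[2]
def proj(p,X):
    c=np.linalg.inv(p["T"])@np.append(X,1); q=p["K"]@c[:3]; return q[:2]/q[2]
E
python3 - <<'E'
from h import *
s=r.get_obs();print(s["clock"],s["tool_pos"],s["tcp_rot"],s["gripper_width"])
for n in("scene","top"):
    p=optics.read_camera(n);cv2.imwrite(f"pics/{n}0.png",p["frame"]);print(n,p["T"].round(3).tolist(),p["K"].round(1).tolist())
    for q in("bearing","base","clip_l_post","clip_l","nose_pliers","needle_file","ink_bottle"):
        for d in nets.look_for(q,p):
            b=d["box"];print(q,round(d["conf"],2),np.round([b[0]*560,b[1]*420,b[2]*560,b[3]*420],1))
E
```

```text
0.0 [0.16487628 0.62808045 0.21341437] [ 1.28046968e-01  9.91767568e-01 -1.00692834e-03 -2.25524159e-04] 0.09514624166477692
scene [[0.766, -0.431, 0.476, 0.043], [-0.642, -0.535, 0.549, -0.254], [0.018, -0.727, -0.686, 0.644], [0.0, 0.0, 0.0, 1.0]] [[439.7, 0.0, 274.1], [0.0, 439.7, 210.4], [0.0, 0.0, 1.0]]
bearing 0.88 [289.  244.2  30.7  26.4]
bearing 0.58 [263.3 188.4  25.2  22.5]
base 0.81 [304.  248.6  97.8  81.2]
clip_l 0.73 [323.6 251.4  21.7  12. ]
clip_l 0.46 [294.8 218.   20.4  14.6]
nose_pliers 0.7 [281.8 308.7  80.3  42. ]
nose_pliers 0.62 [228.7 232.8  66.4  37. ]
needle_file 0.9 [281.7 307.7  85.4  42.3]
top [[0.003, -0.982, 0.188, 0.296], [-1.0, -0.005, -0.01, 0.195], [0.011, -0.188, -0.982, 0.911], [0.0, 0.0, 0.0, 1.0]] [[481.9, 0.0, 287.7], [0.0, 481.9, 207.3], [0.0, 0.0, 1.0]]
bearing 0.64 [311.6 227.1  27.2  31.2]
bearing 0.61 [214.3 187.9  30.5  29.5]
base 0.73 [309.7 211.2  98.   94.8]
clip_l_post 0.69 [287.9 202.3   6.6  23. ]
clip_l 0.69 [288.2 202.3  10.1  21.8]
clip_l 0.44 [339.5 207.1   9.8  22. ]
nose_pliers 0.71 [252.7 256.8  27.9  80.4]
nose_pliers 0.65 [313.3 211.   96.5  97.1]
needle_file 0.8 [353.1 272.   19.1  95.1]
ink_bottle 0.9 [203.2 295.4  21.1  20.4]
```

```bash
python3 - <<'E'
import cv2
a=cv2.imread("pics/top0.png")[120:330,180:400];cv2.imwrite("pics/top0c.png",cv2.resize(a,None,fx=2.8,fy=2.8,interpolation=cv2.INTER_CUBIC))
a=cv2.imread("pics/scene0.png")[160:340,180:390];cv2.imwrite("pics/scene0c.png",cv2.resize(a,None,fx=3.3,fy=3.3,interpolation=cv2.INTER_CUBIC))
E
```

```text
(no output)
```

View pics/top0c.png

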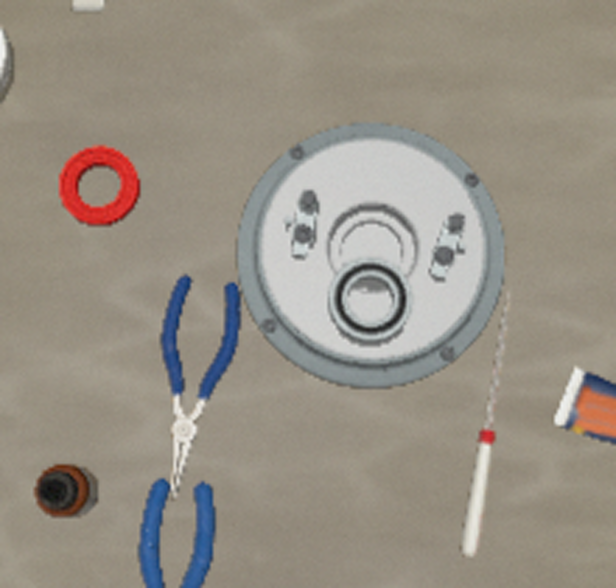

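View pics/scene0c.png

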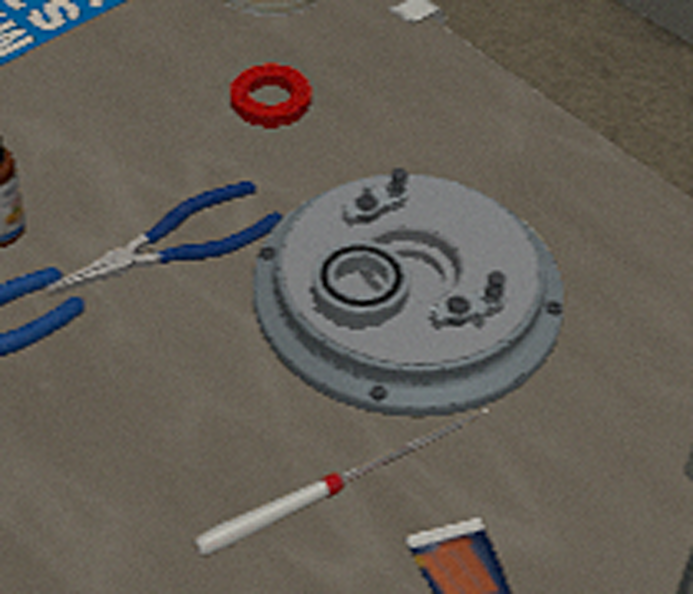

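View pics/top0.png

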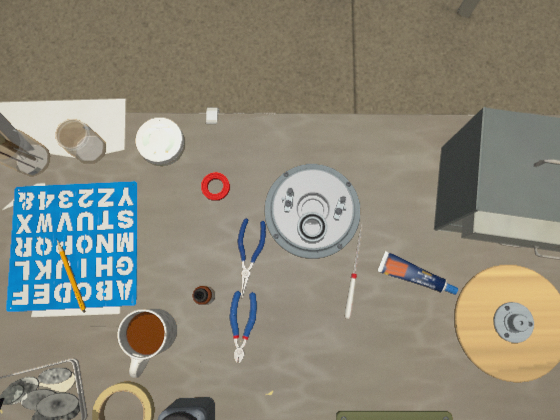

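The target is the steel ring with the black seal: top (312,226), scene (289,243). The look-alikes are the red ring at top (215,187), the wooden ring at (122,405) and the base's own seat ring at (313,208). The posts are at top (290,190) and (343,199). Next I triangulate the key points.

```bash
cat > m.py <<'E'
from h import *
t=optics.read_camera("top");s=optics.read_camera("scene")
def tri(a,b):
    o1,d1=ray(t,*a);o2,d2=ray(s,*b);A=np.stack([d1,-d2],1);k=np.linalg.lstsq(A,o2-o1,rcond=None)[0]
    p,q=o1+k[0]*d1,o2+k[1]*d2;return (p+q)/2,np.linalg.norm(p-q)
for n,a,b in[("bearing top",(312.1,226.1),(289.4,243.3)),("postL",(290,190.4),(300.6,213)),("postR",(343.2,198.6),(330,244.8)),("pivL",(288.2,203.6),(291.2,221.2)),("pivR",(338.6,211.4),(318.8,252.4))]:
    X,e=tri(a,b);print(n,X.round(4),round(e,4))
# deck disc: bright low-saturation
for n,p,c in(("top",t,(312,210)),("scene",s,(304,246))):
    g=p["frame"];hsv=cv2.cvtColor(g,cv2.COLOR_BGR2HSV)
    print(n,"pix deck",hsv[int(c[1])-20,int(c[0])+25])
    # model fit: edge gradient along projected circles (deck rim r78 z28; flange r92 z12; seat r29 z28)
    gr=cv2.GaussianBlur(cv2.cvtColor(g,cv2.COLOR_BGR2GRAY).astype(np.float32),(0,0),0.8)
    gm=np.hypot(cv2.Sobel(gr,5,1,0),cv2.Sobel(gr,5,0,1))
    th=np.linspace(0,2*np.pi,240)
    X0=at(p,*c,0.028);best=[]
    for dx in np.arange(-.02,.0201,.001):
        for dy in np.arange(-.02,.0201,.001):
            sc=0
            for R,z in((.078,.028),(.092,.012)):
                P=np.stack([X0[0]+dx+R*np.cos(th),X0[1]+dy+R*np.sin(th),0*th+z],1)
                C=(P-p["T"][:3,3])@p["T"][:3,:3];uv=C@p["K"].T;uv=(uv[:,:2]/uv[:,2:]).astype(np.float32)
                sc+=cv2.remap(gm,uv[None,:,0],uv[None,:,1],1).mean()
            best.append((sc,X0[0]+dx,X0[1]+dy))
    best.sort(reverse=True);print(n,"base",np.round(best[:4],4).tolist())
print("bearing@.041",at(t,312.1,226.1,.041).round(4),at(s,289.4,243.3,.041).round(4))
print("seat",at(t,313.1,208.6,.028).round(4))
for a,z in(((290,190.4),.052),((343.2,198.6),.052),((288.2,203.6),.038),((338.6,211.4),.038)):print(at(t,*a,z).round(4))
E
python3 m.py
```

```text
bearing top [0.427  0.142  0.0416] 0.0008
postL [0.4916 0.1825 0.0503] 0.0008
postR [0.4761 0.0858 0.0517] 0.0017
pivL [0.4695 0.1854 0.0391] 0.0001
pivR [0.4551 0.0928 0.0395] 0.0004
top pix deck [ 15   3 202]
top base [[146.1504, 0.4618, 0.1429], [145.6951, 0.4608, 0.1429], [145.236, 0.4608, 0.1419], [143.0094, 0.4598, 0.1409]]
scene pix deck [  0   0 123]
scene base [[155.3336, 0.4602, 0.1426], [154.6997, 0.4612, 0.1426], [153.8374, 0.4612, 0.1416], [152.815, 0.4592, 0.1426]]
bearing@.041 [0.4275 0.1417 0.041 ] [0.427  0.1425 0.041 ]
seat [0.4624 0.1388 0.028 ]
[0.4915 0.1823 0.052 ]
[0.4767 0.0853 0.052 ]
[0.4697 0.1854 0.038 ]
[0.4555 0.0925 0.038 ]
```

Call:
arm_command:
  offset:
    - [1.5,-3.8,0]
    - [1.5,-3.8,0]
    - [1.5,-3.8,0]
    - [1.5,-3.8,0]
    - [1.5,-3.8,0]
    - [1.5,-3.8,0]
    - [1.5,-3.8,0]
    - [1.5,-3.8,0]
    - [1.5,-3.8,0]
    - [1.5,-3.8,0]
    - [1.5,-3.8,0]
    - [1.5,-3.8,0]
  rot:
    - [0,0,1.1]
    - [0,0,1.1]
    - [0,0,1.1]
    - [0,0,1.1]
    - [0,0,1.1]
    - [0,0,1.1]
    - [0,0,1.1]
    - [0,0,1.1]
    - [0,0,1.1]
    - [0,0,1.1]
    - [0,0,1.1]
    - [0,0,1.1]
  grip: [1,1,1,1,1,1,1,1,1,1,1,1]

```text
clock: 1.9
tool_pos: [0.3453, 0.1709, 0.2151]
tcp_rot: [0.012, 1.0, 0.0, 0.001]
contact_force: [1.6, 0.5, 0.1]
gripper_width: 0.0206
grasp_force: 0.0
```

Call:
arm_command:
  offset:
    - [0.5,-0.6,-3.0]
    - [0.5,-0.6,-3.0]
    - [0.5,-0.6,-3.0]
    - [0.5,-0.6,-3.0]
    - [0.5,-0.5,-3.0]
    - [0,0,0]
    - [0,0,0]
  rot:
    - [0,0,0]
    - [0,0,0]
    - [0,0,0]
    - [0,0,0]
    - [0,0,0]
    - [0,0,0]
    - [0,0,0]
  grip: [1,1,1,1,1,1,1]

```text
clock: 2.48
tool_pos: [0.3688, 0.1432, 0.0636]
tcp_rot: [0.014, 1.0, -0.0, -0.002]
contact_force: [-0.3, -1.1, 0.2]
gripper_width: 0.0003
grasp_force: 0.0
```

```bash
python3 - <<'E'
from h import *
p=optics.read_camera("scene");print(r.get_obs()["tool_pos"],r.get_obs()["gripper_width"])
print((proj(p,r.get_obs()["tool_pos"])-[180,140])*3.3)
a=p["frame"][140:320,180:390];cv2.imwrite("pics/s1.png",cv2.resize(a,None,fx=3.3,fy=3.3,interpolation=cv2.INTER_CUBIC))
E
```

```text
[0.37037357 0.14385837 0.06552654] 0.00033326628122753164
[281.45159213 357.99759991]
```

View pics/s1.png

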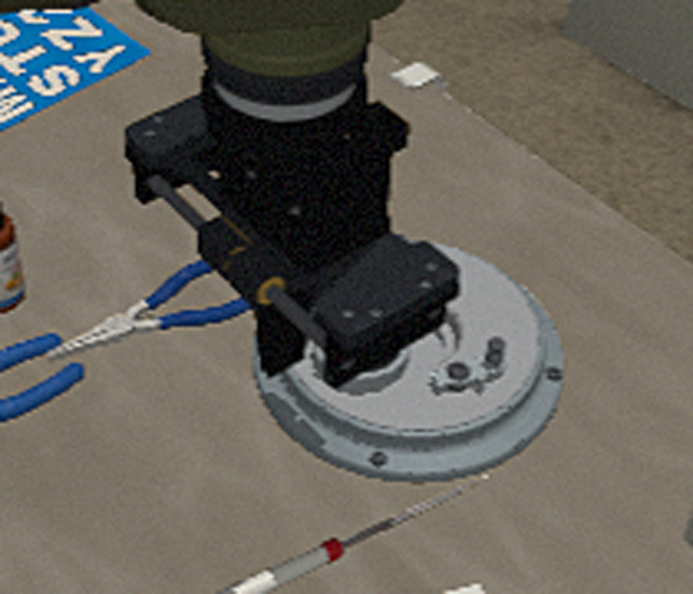

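Call:
arm_command:
  offset:
    - [0.2,-0.1,-1.5]
    - [0,0,-1.4]
    - [0,0,0]
    - [0,0,0]
  rot:
    - [0,0,0]
    - [0,0,0]
    - [0,0,0]
    - [0,0,0]
  grip: [1,1,1,1]

```text
clock: 2.87
tool_pos: [0.373, 0.1433, 0.0374]
tcp_rot: [0.013, 1.0, 0.0, 0.001]
contact_force: [0.4, 0.1, 0.2]
gripper_width: 0.0005
grasp_force: 0.0
```

```bash
python3 - <<'E'
from h import *
for i in range(4):
    optics.read_camera("top");s=r.get_obs();print(s["tool_pos"].round(4) if hasattr(s["tool_pos"],'round') else s["tool_pos"],s["contact_force"])
E
```

```text
[0.3735 0.1433 0.0378] [ 0.33755448  0.53802238 -0.11021204]
[0.3736 0.1433 0.0378] [0.43696868 0.13764853 0.09196485]
[0.3735 0.1432 0.0377] [-0.17778661  0.17474645  0.2790762 ]
[0.3733 0.1431 0.0374] [-0.95374978 -0.51154021  0.45687996]
```

Call:
arm_command:
  offset:
    - [0.5,-0.1,-0.4]
    - [0.6,0,0]
    - [0.5,0,0]
    - [0.5,0,0]
    - [0.5,-0.1,0]
    - [0.5,0,0]
    - [0.5,0,0]
    - [0.4,0,0]
    - [0.4,0,0]
    - [0.4,0,0]
    - [0.3,0,0]
    - [0,0,0]
  rot:
    - [0,0,0]
    - [0,0,0]
    - [0,0,0]
    - [0,0,0]
    - [0,0,0]
    - [0,0,0]
    - [0,0,0]
    - [0,0,0]
    - [0,0,0]
    - [0,0,0]
    - [0,0,0]
    - [0,0,0]
  grip: [1,1,1,1,1,1,1,1,1,1,1,1]

```text
clock: 4.07
tool_pos: [0.4239, 0.1407, 0.0318]
tcp_rot: [0.013, 1.0, 0.0, 0.0]
contact_force: [-0.2, -0.0, -0.5]
gripper_width: 0.0003
grasp_force: 0.0
```

```bash
python3 - <<'E'
from h import *
p=optics.read_camera("top");
q=optics.read_camera("scene");print(r.get_obs()["tool_pos"],r.get_obs()["contact_force"])
a=p["frame"][150:270,250:370];b=q["frame"][180:300,250:370]
cv2.imwrite("pics/s2.png",cv2.resize(np.hstack([a,b]),None,fx=3.3,fy=3.3,interpolation=cv2.INTER_CUBIC))
E
```

```text
[0.42326592 0.14065952 0.03168237] [-0.01366432  0.07977131  0.72426169]
```

View pics/s2.png

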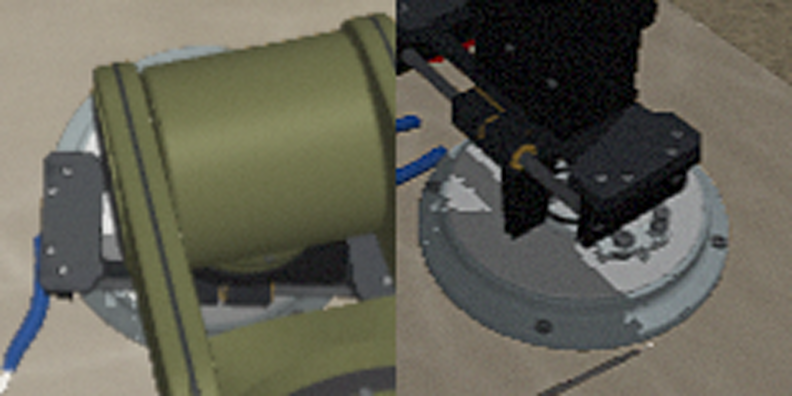

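Call:
arm_command:
  offset:
    - [0,0,2]
    - [0,0,3]
    - [0,2,3]
    - [0,3,2]
    - [0,4,1]
    - [0,4,0]
    - [0,2,0]
    - [0,0,0]
  rot:
    - [0,0,0]
    - [0,0,0]
    - [0,0,6.2]
    - [0,0,6.3]
    - [0,0,6.3]
    - [0,0,6.3]
    - [0,0,6.3]
    - [0,0,6.3]
  grip: [1,1,1,1,1,1,1,1]

```text
clock: 4.83
tool_pos: [0.4229, 0.2942, 0.1424]
tcp_rot: [-0.315, 0.949, 0.001, 0.001]
contact_force: [-0.1, -1.1, -0.2]
gripper_width: 0.0005
grasp_force: 0.0
```

```bash
python3 - <<'E'
from h import *
p=optics.read_camera("top");
q=optics.read_camera("scene");print(r.get_obs()["tool_pos"],r.get_obs()["contact_force"],r.get_obs()["joint_positions"])
a=p["frame"][150:270,250:370];b=q["frame"][180:300,250:370]
cv2.imwrite("pics/s3.png",cv2.resize(np.hstack([a,b]),None,fx=3.3,fy=3.3,interpolation=cv2.INTER_CUBIC))
for z in(.041,.03):
  print([proj(c,[0.4615,.141,z]).round(1) for c in(p,q)])
print(nets.look_for("bearing",q)[:2])
E
```

```text
[0.42267839 0.29154749 0.14156615] [ 0.63174363 -0.41067563  0.52269515] [ 4.99338810e-01 -1.23416731e-01  2.02358420e+00 -1.74163834e-04
  1.24163702e+00 -1.70485639e+00]
[array([312.4, 207.8]), array([303.6, 235.3])]
[array([312. , 208.9]), array([303.2, 239.2])]
[{'box': [0.5421, 0.5715, 0.0496, 0.046], 'conf': 0.8}, {'box': [0.4672, 0.4438, 0.0416, 0.0543], 'conf': 0.61}]
```

View pics/s3.png

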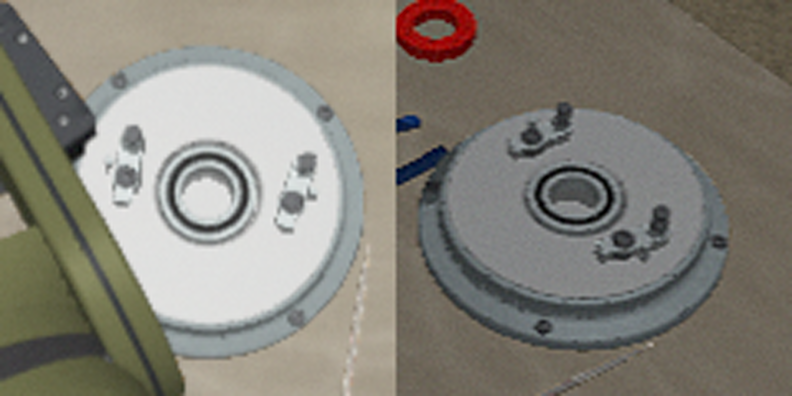

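Seated: the ring is centred in the seat in both views, at scene (303,240) as predicted. Next I bring the hand to the outer side of the left post.

Call:
arm_command:
  offset:
    - [2.5,-2.5,0]
    - [2.5,-2.5,0]
    - [2.5,-2.5,0]
    - [1.8,-2,0]
    - [0,0,-3]
    - [0,0,-3]
    - [0,0,-2]
    - [0,0,-1]
    - [0,0,0]
    - [0,0,0]
  rot:
    - [0,0,0]
    - [0,0,0]
    - [0,0,0]
    - [0,0,0]
    - [0,0,0]
    - [0,0,0]
    - [0,0,0]
    - [0,0,0]
    - [0,0,0]
    - [0,0,0]
  grip: [1,1,1,1,1,1,1,1,1,1]

```text
clock: 5.82
tool_pos: [0.5161, 0.1953, 0.0519]
tcp_rot: [-0.31, 0.951, -0.0, -0.0]
contact_force: [-0.2, 0.7, 0.0]
gripper_width: 0.0007
grasp_force: 0.0
```

Call:
arm_command:
  offset:
    - [0,0,-0.8]
    - [-0.4,-0.3,0]
    - [-0.4,-0.3,0]
    - [-0.4,-0.3,0]
    - [-0.4,-0.3,0]
    - [-0.4,-0.3,0]
    - [-0.4,-0.3,0]
    - [-0.4,-0.3,0]
    - [-0.4,-0.3,0]
    - [-0.2,-0.1,0]
    - [0,0,0]
    - [0,0,0]
  rot:
    - [0,0,0]
    - [0,0,0]
    - [0,0,0]
    - [0,0,0]
    - [0,0,0]
    - [0,0,0]
    - [0,0,0]
    - [0,0,0]
    - [0,0,0]
    - [0,0,0]
    - [0,0,0]
    - [0,0,0]
  grip: [1,1,1,1,1,1,1,1,1,1,1,1]

```text
clock: 6.82
tool_pos: [0.4832, 0.1715, 0.0446]
tcp_rot: [-0.31, 0.951, 0.0, 0.002]
contact_force: [4.7, 5.7, 0.2]
gripper_width: 0.0005
grasp_force: 3.2
```

Call:
arm_command:
  offset:
    - [-0.2,-0.1,0]
    - [0,0,0]
    - [0,0,0]
  rot:
    - [0,0,0]
    - [0,0,0]
    - [0,0,0]
  grip: [1,1,1]

```text
clock: 7.07
tool_pos: [0.4829, 0.1714, 0.045]
tcp_rot: [-0.31, 0.951, 0.001, 0.005]
contact_force: [9.1, 7.5, -2.7]
gripper_width: 0.0003
grasp_force: 5.8
```

Call:
arm_command:
  offset:
    - [0.8,0.6,0]
    - [0.8,0.6,0.5]
    - [0,0,3]
    - [0,-2.5,1]
    - [0,-3.5,0]
    - [0,-3.5,0]
    - [0.1,-2.1,0]
    - [0,0,0]
    - [0,0,-2.5]
    - [0,0,-1.2]
    - [0,0,0]
  rot:
    - [0,0,0]
    - [0,0,0]
    - [0,0,0]
    - [0,0,0]
    - [0,0,0]
    - [0,0,0]
    - [0,0,0]
    - [0,0,0]
    - [0,0,0]
    - [0,0,0]
    - [0,0,0]
  grip: [1,1,1,1,1,1,1,1,1,1,1]

```text
clock: 7.98
tool_pos: [0.4937, 0.0661, 0.0479]
tcp_rot: [-0.311, 0.95, 0.001, -0.004]
contact_force: [-0.3, 0.6, -0.2]
gripper_width: 0.0003
grasp_force: 0.0
```

Call:
arm_command:
  offset:
    - [0.2,0,-0.4]
    - [-0.3,0.4,0]
    - [-0.3,0.4,0]
    - [-0.3,0.4,0]
    - [-0.3,0.4,0]
    - [-0.3,0.4,0]
    - [-0.3,0.4,0]
    - [-0.3,0.4,0]
    - [-0.3,0.4,0]
    - [-0.2,0.3,0]
    - [0,0,0]
    - [0,0,0]
  rot:
    - [0,0,0]
    - [0,0,0]
    - [0,0,0]
    - [0,0,0]
    - [0,0,0]
    - [0,0,0]
    - [0,0,0]
    - [0,0,0]
    - [0,0,0]
    - [0,0,0]
    - [0,0,0]
    - [0,0,0]
  grip: [1,1,1,1,1,1,1,1,1,1,1,1]

```text
clock: 8.98
tool_pos: [0.4731, 0.1009, 0.048]
tcp_rot: [-0.311, 0.95, -0.0, 0.0]
contact_force: [0.9, -0.6, 1.6]
gripper_width: 0.0005
grasp_force: 0.7
```

Not yet at the stop; I push on gently.

Call:
arm_command:
  offset:
    - [-0.2,0.2,0]
    - [-0.2,0.2,0]
    - [0,0,0]
    - [0,0,0]
  rot:
    - [0,0,0]
    - [0,0,0]
    - [0,0,0]
    - [0,0,0]
  grip: [1,1,1,1]

```text
clock: 9.32
tool_pos: [0.4684, 0.1048, 0.0473]
tcp_rot: [-0.311, 0.951, 0.0, -0.001]
contact_force: [0.3, -1.4, 0.5]
gripper_width: 0.0006
grasp_force: 0.4
```

Call:
arm_command:
  offset:
    - [-0.2,0.2,-0.2]
    - [-0.2,0.3,0]
    - [0,0,0]
    - [0,0,0]
  rot:
    - [0,0,0]
    - [0,0,0]
    - [0,0,0]
    - [0,0,0]
  grip: [1,1,1,1]

```text
clock: 9.65
tool_pos: [0.4643, 0.1089, 0.0452]
tcp_rot: [-0.311, 0.95, -0.001, -0.001]
contact_force: [0.3, -5.3, 1.6]
gripper_width: 0.0002
grasp_force: 2.1
```

Call:
arm_command:
  offset:
    - [-0.1,0.2,0]
    - [0,0,0]
    - [0,0,0]
  rot:
    - [0,0,0]
    - [0,0,0]
    - [0,0,0]
  grip: [1,1,1]

```text
clock: 9.9
tool_pos: [0.4642, 0.1092, 0.0452]
tcp_rot: [-0.311, 0.95, -0.003, -0.001]
contact_force: [3.0, -11.9, 0.1]
gripper_width: 0.0007
grasp_force: 5.6
```

Call:
arm_command:
  offset:
    - [0.7,-1.0,0]
    - [0.7,-1.0,0.5]
    - [0,0,3]
    - [0,0,4]
    - [0,3,3]
    - [0,4,0]
    - [0,4,0]
    - [0,4,0]
    - [0,4,0]
    - [0,4,0]
    - [0,0,0]
    - [0,0,0]
  rot:
    - [0,0,0]
    - [0,0,0]
    - [0,0,0]
    - [0,0,0]
    - [0,0,0]
    - [0,0,0]
    - [0,0,0]
    - [0,0,0]
    - [0,0,0]
    - [0,0,0]
    - [0,0,0]
    - [0,0,0]
  grip: [1,1,1,1,1,1,1,1,1,1,1,1]

```text
clock: 10.9
tool_pos: [0.4778, 0.3227, 0.1498]
tcp_rot: [-0.312, 0.95, 0.0, -0.001]
contact_force: [0.0, -0.7, 0.4]
gripper_width: 0.0004
grasp_force: 0.0
```

```bash
python3 - <<'E'
from h import *
p=optics.read_camera("top");
q=optics.read_camera("scene");print(r.get_obs()["tool_pos"],r.get_obs()["clock"])
a=p["frame"][150:270,250:370];b=q["frame"][180:300,250:370]
cv2.imwrite("pics/s4.png",cv2.resize(np.hstack([a,b]),None,fx=3.3,fy=3.3,interpolation=cv2.INTER_CUBIC))
for n,X in(("L",[.4661,.1637,.052]),("R",[.4587,.1144,.052])):
  print(n,(proj(p,X)-[250,150])*3.3,(proj(q,X)-[130,180])*3.3)
E
```

```text
[0.47801703 0.3206198  0.14970431] 11.0
L [165.75827354 178.55226147] [553.31605454 143.35126206]
R [255.37555299 192.19185133] [602.97827994 198.09968719]
```

View pics/s4.png

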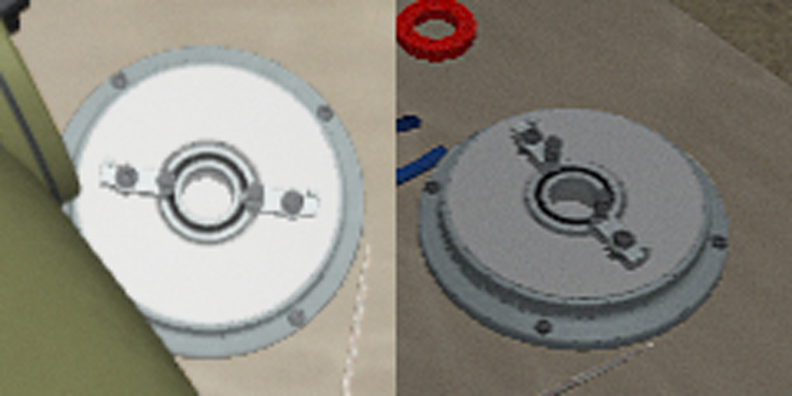

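Both posts are where the stops should put them: top crop (166,180) and (255,194), against predictions of (166,179) and (255,192). The bearing lies flat under the clip noses and the hand is clear.

```bash
python3 -c "
from plant import r
print(r.close_job())"
```

```text
the job is handed in; nothing more can be done
None
```

The bearing is in its seat, both clips are turned to their stops over it, the hand is clear, and the job was handed in at about 11 s on the robot's clock.

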